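# Test the lab bench's emergency stop

## Robot

A 6-joint arm with a two-finger parallel gripper is mounted at the origin on the work surface. World frame = base frame: x ahead of the robot, y to its left, z up, the work surface at z = 0. Lengths are in m, angles in rad, forces in N, time in s.
With the tool pointing down it reaches from about 0.375 to 0.975 m from the base axis. Payload 3.8 kg.
Tool frame: the origin (TCP) lies on the centre line of the jaws, within the pads' length; the fingertips stand 22 mm ahead of it and the grasp point (between the pads) lies 3 mm ahead of it; x points along the fingers, y is the direction in which the jaws open and shut, and the axes are right-handed (so a half turn about x gives the same grasp; the last joint's range is limited). The gripper opens to 85 mm and grips with 20 to 120 N. Pads are 22 mm wide; open, the fingers measure 114 mm over their backs; the gripper's body (76 mm by 85 mm) begins 54 mm behind the grasp point. The pads swing forward as they close: fully open they stand 13 mm farther back than shut.
Start: joints at [-1.147, 0.264, 1.604, -0, 1.274, -0.037], TCP at [0.3, -0.605, 0.253] pointing down, gripper open.
Joint ranges: [-2.63, 2.63], [-0.94, 2.18], [0.31, 2.57], [-1.31, 4.45], [0, 2.66], [-2.55, 2.55]. Speed limits (rad/s): [2.57, 2.57, 3.14, 3.14, 3.14, 3.14].

## Interface

Orientations are given as a rotation vector (axis times angle).
In Python, from workcell import monitor, eyes, finish_job gives the robot as it stands. The module is installed in compiled form; this text tells all that it offers.
- The arm moves only by the tool play_rows, never from a script. Its argument "deltas" is a list of rows, each an object of numbers: "wx", "wy", "wz": the turn, a rotation vector about the world's x, y, z in degrees; "x", "y", "z": the shift along the world's x, y, z in mm; "fingers": the closure, from -1 (fully open) to 1 (shut), so that 0 is half open. A call has 1 to 20 rows; each row is the pose to reach, as a shift and turn from the pose commanded when the call began; what a row does not reach only later rows make up. A row lasts 1/8 s, in which the tool goes at most 62.5 mm and 10.7 degrees, less where a joint would pass 70% of its speed; a pose out of reach is approached as far as the arm can. A call with a gripper value outside its range is refused whole. The fingers move at their own pace and stop on an object; "grip_force" is the grip in N (left out, the last holds). Time passes only in rows, so rows that repeat a pose let the fingers close. It gives the time, the measured TCP pose, the force and the opening at its end, in the units of the state.
- monitor.read_state(): the state, without advancing time (a new reading comes with each control period).
- eyes.read_camera(name): name is "side" or "top"; returns a dict with "frame" (420x560x3 uint8, red, green, blue), "depth" (420x560 float32, m along the optical axis (not along the pixel's ray), 0 where there is no reading), "K" (3x3 intrinsics, pixels), "k1" (the pictures are not rectified: a ray, as slopes to the right and down, at radius r is drawn at 1 + k1 r^2 times it, then the intrinsics apply), "view" (4x4, takes a point from world to camera coordinates). Camera axes: x right, y down, z forward; pixel columns grow to the right and rows downward; lengths in m; the calibration is good to about 2 mm. A picture is of the moment at which its call begins.
- finish_job(): hands the job in, once; it reports no verdict.
The state is a dict: "time": time; "q": joint angles; "joint_vel": joint speeds; "joint_torque": joint torques, N m; "tool_pos": TCP position; "tcp_rot": TCP orientation; "wrist_force": force on the tool from outside, world axes, zero at the start; "torque": the same for the moment, N m; "width": opening from 0.0 (shut) to 1.0 (fully open).
Only numpy, scipy, OpenCV 4.12 (cv2) and the standard library are available. Lean on these libraries where they do the work, as an engineer would, in place of code of your own. Each camera call takes 0.05 s, during which the arm holds its last target.

## Task

Do the pre-class check of the bench's emergency stop with the fingertips, without gripping anything: push the red mushroom button on the yellow-lidded box down until it latches, then twist it clockwise by pushing on its lobes until it springs back out, and only then push the green button on the grey box all the way in to restore the supply. Finish with both buttons standing out again, and do not shift, tip or pick up the bottle, flask and slide box standing around.

Things in the scene. Friction and masses are not known exactly. Their poses are not given: they have to be found in the camera images.
- stop_box: Emergency stop station screwed to the bench: a box 100 x 100 mm, 75 mm high, grey body, yellow lid, with a red mushroom head standing upright in the middle of its top. Origin: centre of its underside, on the axis of the head; z up. A steel collar 34 mm across and 7 mm high surrounds the head's stem.
- stop_top (a point): Centre of the domed top of the red mushroom head, on its vertical axis; moves and turns with the head. z up; x points along the middle of one of the head's three lobes (the others at +120 and -120 degrees). 117 mm above the bench with the head out, 109 mm latched. The head's underside lies 22 mm below this point.
- stop_lobe (a point): Centre of the top of one lobe of the red head, 6 mm below the dome's top. The head is a round core 45 mm across with three equal upright round lobes, 22 mm across and 16 mm high, their centres 23 mm from the axis (68 mm over all): a fingertip fits into the gap between two lobes. White arrows on the lobes show the way to twist.
- stop_plunger (a joint): How far the red head is pushed down, m: 0 = out, 0.008 = fully down against a firm stop. It starts to move at about 12 N and then gives way; beyond 4.5 mm it snaps down by itself and stays latched at 8 mm.
- stop_head (a joint): Twist of the red head, rad: 0 at rest, positive clockwise seen from above, stop at 0.9. With the head latched, twisting lifts it along a cam (about 6 mm per rad); after about 0.6 rad it springs fully out. It takes about 0.1 N m, some 4 N on a lobe. When the finger leaves it, the head turns back to 0.
- restore_box: Supply restore station screwed to the bench: a box 80 (x) x 110 (y) mm, 75 mm high, grey with a grey lid; on its top the green push button, 18 mm to the +y side of its middle, and a white dome pilot lamp (a lamp only, 13 mm high), 29 mm to the -y side. Origin: centre of its underside; z up.
- restore_top (a point): Centre of the top of the green push button: 30 mm across, in a steel bezel 46 mm across. Out, it is 97 mm above the bench and 10 mm above the bezel.
- restore (a joint): How far the green button is pushed down, m: 0 = out, 0.006 = fully down (about 5 N); it springs back.
- stain_bottle: Bystander: dark stoppered stain bottle with a white label, 62 mm across, 124 mm high. Origin: centre of its underside, z up.
- corked_flask: Bystander: small pale flask with a cork, 54 mm across, 76 mm high. Origin: centre of its underside, z up.
- slide_box: Bystander: blue and white microscope slide box, 87 x 62 mm, 34 mm high. Origin: centre of its underside, z up.
Mind the look-alikes: they are no part of the job. What is shaped like the restore_box but pink is not meant.

How it is judged:
By the outcome, as a careful person would: the job done as asked, in the order asked, and still so for the second after the job is handed in, with the robot touching nothing.
It also fails if it takes over 45 s, if anything falls off the work surface, if the arm or the gripper's body presses on something with over 40 N, if the wrist force passes 120 N, or if a joint passes its speed limit or range.

## Working session

There is one attempt and no reset: what is moved stays moved. The work goes in short steps, Python scripts to look and compute and a tool call to move; the robot and the scene stay as the last step left them, time stands still between calls to the robot, and variables do not carry over. Pictures are saved under pics/ and viewed, and the job is handed in when it is done.

Besides the shell and the picture viewer there is one more tool, called after "Emit:" as name(argument=value, ...) on one line, values as JSON. play_rows: Moves the arm, as the interface text tells. Its arguments: {"type":"object","properties":{"deltas":{"type":"array"},"grip_force":{"type":"number"}},"required":["deltas"]}

```bash
mkdir -p pics; cat > h.py <<'E'
import numpy as np, cv2
from workcell import monitor, eyes, finish_job
def cam(n,save=None):
    c=eyes.read_camera(n)
    if save: cv2.imwrite('pics/'+save,c['frame'][:,:,::-1])
    np.savez('last_'+n,**c)
    return c
def rays(c,uv):
    K=c['K'];uv=np.atleast_2d(uv).astype(float)
    d=np.stack([(uv[:,0]-K[0,2])/K[0,0],(uv[:,1]-K[1,2])/K[1,1]],1)
    s=d.copy()
    for _ in range(20): s=d/(1+c['k1']*(s**2).sum(1,keepdims=True))
    V=c['view'];R=V[:3,:3];o=-R.T@V[:3,3]
    return o,np.c_[s,np.ones(len(s))]@R
def onz(c,uv,z):
    o,r=rays(c,uv); return o+r*((z-o[2])/r[:,2])[:,None]
def pts(c,uv):
    uv=np.atleast_2d(uv).astype(int); o,r=rays(c,uv); return o+r*c['depth'][uv[:,1],uv[:,0]][:,None]
E
python3 - <<'E'
from h import *
print(monitor.read_state())
for n in('top','side'):
    c=cam(n,n+'0.png');print(n,c['K'],c['k1'],c['view'])
E
```

```text
{'time': 0.0, 'q': array([-1.14687825e+00,  2.64771140e-01,  1.60540082e+00,  1.17315330e-05,
        1.27371244e+00, -3.69039651e-02]), 'joint_vel': array([-0.00075017, -0.00067868, -0.00011302, -0.00155975, -0.00075944,
        0.00135979]), 'joint_torque': array([ 3.13389166e-03, -5.15110123e+01, -3.67307997e+01,  5.01165607e-05,
        1.28506144e-02,  4.94516871e-05]), 'tool_pos': array([ 0.2998736 , -0.60395177,  0.25193538]), 'tcp_rot': array([ 1.96564152,  0.46346543, -1.96650928]), 'wrist_force': array([ 0.13788456, -0.75123988, -0.5525523 ]), 'torque': array([-0.01961298, -0.04417733,  0.02098916]), 'width': 1.0032900838423582}
top [[424.22908159   0.         283.28538615]
 [  0.         424.22908159 215.21209534]
 [  0.           0.           1.        ]] -0.12819637927369806 [[-0.00930257 -0.99977571  0.01902583  0.0041388 ]
 [-0.99872901  0.00834692 -0.04970612  0.53646353]
 [ 0.04953616 -0.01946405 -0.99858266  0.88901673]
 [ 0.          0.          0.          1.        ]]
side [[472.66549406   0.         286.1138411 ]
 [  0.         472.66549406 211.7800643 ]
 [  0.           0.           1.        ]] 0.017275918904378622 [[-0.88626186 -0.46303584 -0.01173552  0.49501058]
 [-0.35438193  0.69417477 -0.626526    0.25826693]
 [ 0.2982505  -0.55110725 -0.77931216  1.05447526]
 [ 0.          0.          0.          1.        ]]
```

View pics/top0.png

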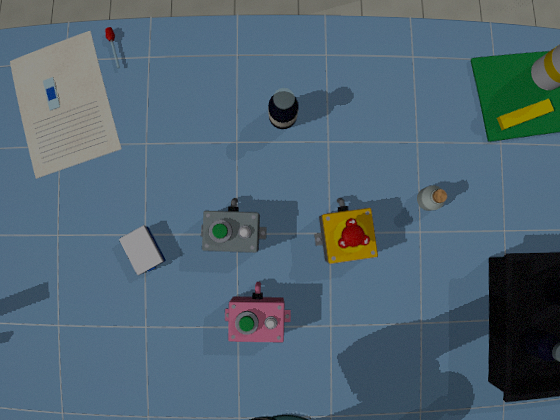

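View pics/side0.png

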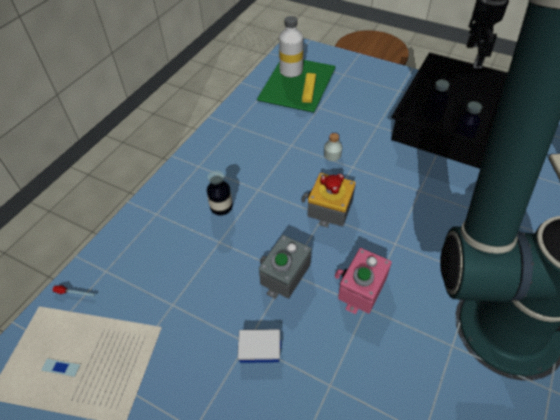

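The top view shows the yellow stop box at about (349,236) with its red head. The grey restore box is at (231,231) with the green button at (220,231). The pink look-alike is at (257,320), and the bystanders are well clear. Next I measure positions.

```bash
python3 - <<'E'
from h import *
for n in('top','side'):
    c=dict(np.load(f'last_{n}.npz')); hsv=cv2.cvtColor(c['frame'],cv2.COLOR_RGB2HSV)
    H,S,V=cv2.split(hsv)
    yel=((H>18)&(H<32)&(S>150)&(V>90)).astype('uint8')
    red=(((H<8)|(H>172))&(S>150)&(V>60)).astype('uint8')
    grn=((H>45)&(H<80)&(S>120)&(V>40)).astype('uint8')
    for nm,m in(('yel',yel),('red',red),('grn',grn)):
        k,l,st,ce=cv2.connectedComponentsWithStats(m)
        for i in range(1,k):
            if st[i,4]>40:
                u=ce[i]; 
                print(n,nm,u.round(1),st[i],'depthpt',pts(c,u.round())[0].round(4),'z97',onz(c,u,.097)[0].round(4),'z111',onz(c,u,.111)[0].round(4))
c=dict(np.load('last_top.npz'))
print(c['depth'].shape)
f=c['frame'][185:285,170:410,::-1];
cv2.imwrite('pics/z0.png',cv2.resize(f[:,130:240],None,fx=6,fy=6,interpolation=cv2.INTER_CUBIC)[:600,:800])
cv2.imwrite('pics/z1.png',cv2.resize(f[:,10:110],None,fx=6,fy=6,interpolation=cv2.INTER_CUBIC)[:600,:800])
E
```

```text
top yel [551.   68.5] [544  51  16  32 241] depthpt [ 0.847  -0.586   0.0895] z97 [ 0.8449 -0.5807  0.097 ] z111 [ 0.8388 -0.5705  0.111 ]
top yel [524.8 113.8] [497  99  57  31 743] depthpt [ 0.7615 -0.5519  0.0262] z97 [ 0.7405 -0.5062  0.097 ] z111 [ 0.7362 -0.4973  0.111 ]
top yel [348.1 235.3] [ 322  208   56   55 1794] depthpt [ 0.4929 -0.1206  0.1164] z97 [ 0.4924 -0.1242  0.097 ] z111 [ 0.4924 -0.1218  0.111 ]
top red [109.1  33.4] [106  27   8  14  81] depthpt [0.9496 0.3878 0.0222] z97 [0.9104 0.3565 0.097 ] z111 [0.9032 0.3507 0.111 ]
top red [352.5 234.9] [338 219  32  29 496] depthpt [ 0.4928 -0.1282  0.1166] z97 [ 0.4929 -0.1327  0.097 ] z111 [ 0.4929 -0.1301  0.111 ]
top grn [512.6  94.5] [ 471   51   89   90 5017] depthpt [ 0.8111 -0.5357  0.0091] z97 [ 0.7811 -0.4812  0.097 ] z111 [ 0.7762 -0.4727  0.111 ]
top grn [219.4 230.5] [212 224  15  14 172] depthpt [0.5029 0.1252 0.0967] z97 [0.5038 0.1244 0.097 ] z111 [0.5036 0.1226 0.111 ]
top grn [246.  323.4] [239 316  15  15 168] depthpt [0.3262 0.0744 0.0992] z97 [0.3249 0.0746 0.097 ] z111 [0.3278 0.0737 0.111 ]
side 
[... 401 characters left out ...]
085   0.111 ]
side red [332.1 182.2] [321 175  23  18 242] depthpt [ 0.4916 -0.1215  0.1178] z97 [ 0.4977 -0.139   0.097 ] z111 [ 0.4933 -0.1269  0.111 ]
side red [ 59. 289.] [ 53 286  13   7  76] depthpt [0.9511 0.3913 0.0206] z97 [0.893  0.4102 0.097 ] z111 [0.8824 0.4136 0.111 ]
side grn [296.3  86.7] [ 258   60   77   52 1989] depthpt [ 0.8109 -0.5552  0.0096] z97 [ 0.7578 -0.4511  0.097 ] z111 [ 0.7493 -0.4342  0.111 ]
side grn [280.9 259. ] [276 254  11  11 104] depthpt [0.5043 0.1261 0.0979] z97 [0.5047 0.1258 0.097 ] z111 [0.5002 0.1337 0.111 ]
side grn [363.7 273.4] [358 268  12  12 114] depthpt [0.3259 0.0747 0.0968] z97 [0.3261 0.0762 0.097 ] z111 [0.3244 0.0849 0.111 ]
(420, 560)
```

View pics/z0.png

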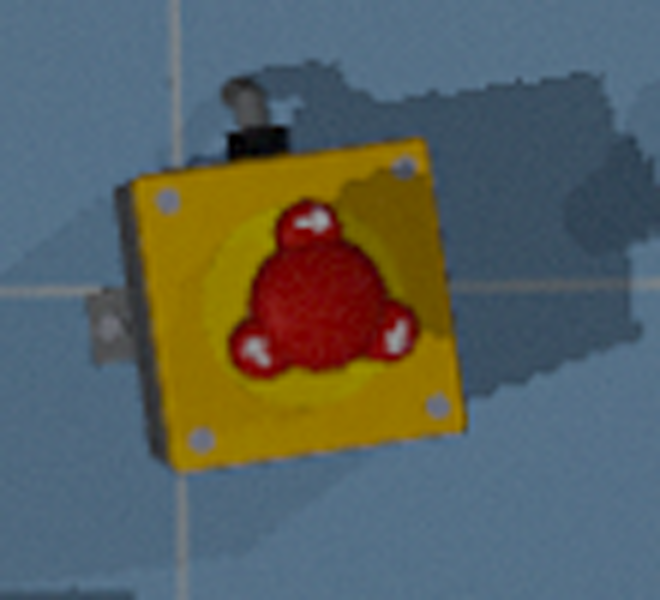

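View pics/z1.png

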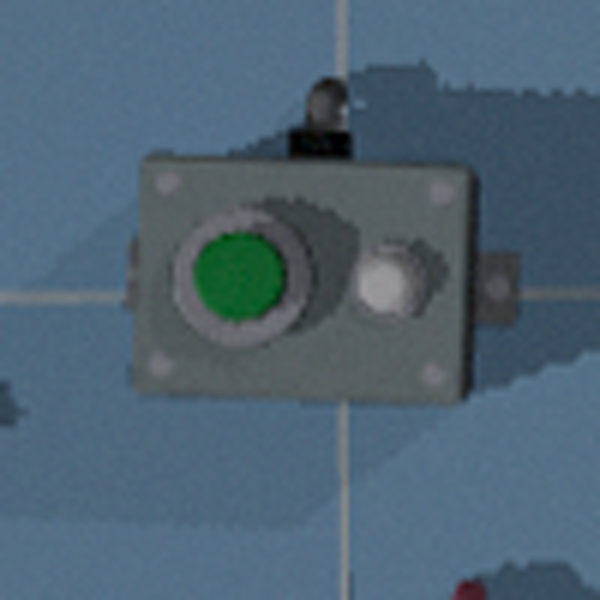

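```bash
python3 - <<'E'
from h import *
from scipy.spatial.transform import Rotation as R
c=dict(np.load('last_top.npz'))
f=lambda a:np.array(a)/6-.5+np.array([300,185])+1/12
core=onz(c,f([[318,305]]),.112)[0]
lb=onz(c,f([[307,228],[260,350],[390,333]]),.111)
print('core',core,'lobes',lb.round(4),'mean',lb.mean(0),np.linalg.norm(lb-lb.mean(0),axis=1))
d=lb-lb.mean(0);print(np.degrees(np.arctan2(d[:,1],d[:,0])))
ld=onz(c,f([[133,182],[425,140],[466,432],[175,470]]),.075);print('lid',ld.mean(0),np.linalg.norm(ld-np.roll(ld,1,0),axis=1))
s=monitor.read_state();print(R.from_rotvec(s['tcp_rot']).as_matrix().round(3), s['tool_pos'])
# depth based: points higher than .105 near
for n in('top','side'):
    c=dict(np.load(f'last_{n}.npz'));v,u=np.mgrid[0:420,0:560];uv=np.c_[u.ravel(),v.ravel()]
    p=pts(c,uv);m=(np.hypot(p[:,0]-.492,p[:,1]+.129)<.04)&(p[:,2]>.112);q=p[m];print(n,m.sum(),q.min(0),q.max(0),np.median(q,0))
    m=(np.hypot(p[:,0]-.504,p[:,1]-.125)<.03)&(p[:,2]>.093);q=p[m];print(n,m.sum(),q.min(0),q.max(0),np.median(q,0))
E
```

```text
core [ 0.49199586 -0.13017617  0.112     ] lobes [[ 0.5165 -0.1272  0.111 ]
 [ 0.478  -0.1116  0.111 ]
 [ 0.4828 -0.1534  0.111 ]] mean [ 0.49242365 -0.13072493  0.111     ] [0.02431546 0.02399263 0.02458705]
[   8.28323214  127.09794565 -112.95701931]
lid [ 0.49180823 -0.13113344  0.075     ] [0.0961373  0.09903196 0.09813226 0.09820266]
[[-0.001  0.445 -0.896]
 [ 0.002 -0.896 -0.445]
 [-1.    -0.002 -0.   ]] [ 0.2998992  -0.60402134  0.25206985]
top 323 [ 0.47023102 -0.15962934  0.11200673] [ 0.51940613 -0.10557029  0.12131585] [ 0.49101389 -0.13127172  0.11500222]
top 192 [0.48938933 0.10990974 0.09306735] [0.51652788 0.13901182 0.1012454 ] [0.50292545 0.12476504 0.09717824]
side 167 [ 0.4716802  -0.15952118  0.11201099] [ 0.52465255 -0.10614844  0.12171073] [ 0.49281665 -0.12907289  0.11566196]
side 125 [0.48641753 0.10913083 0.09341697] [0.5194329  0.13815408 0.10178904] [0.50476559 0.12430292 0.09736821]
```

Emit:
play_rows(deltas=[{"x": 48,"y": 118,"z": 0,"wz": 10,"fingers": 1},{"x": 70,"y": 177,"z": 0,"wz": 20,"fingers": 1},{"x": 95,"y": 236,"z": 0,"wz": 30,"fingers": 1},{"x": 120,"y": 295,"z": 0,"wz": 40,"fingers": 1},{"x": 145,"y": 354,"z": 0,"wz": 50,"fingers": 1},{"x": 170,"y": 414,"z": 0,"wz": 60,"fingers": 1},{"x": 192,"y": 474,"z": 0,"wz": 71,"fingers": 1},{"x": 192,"y": 474,"z": 0,"wz": 71,"fingers": 1},{"x": 192,"y": 474,"z": 0,"wz": 71,"fingers": 1},{"x": 192,"y": 474,"z": -60,"wz": 71,"fingers": 1},{"x": 192,"y": 474,"z": -90,"wz": 71,"fingers": 1},{"x": 192,"y": 474,"z": -90,"wz": 71,"fingers": 1},{"x": 192,"y": 474,"z": -90,"wz": 71,"fingers": 1},{"x": 192,"y": 474,"z": -90,"wz": 71,"fingers": 1}])

```text
schema error: expected keys wx, wy, wz, x, y, z, fingers
```

```bash
python3 - <<'E'
from h import *
from scipy.spatial.transform import Rotation as R
s=monitor.read_state();print(s,R.from_rotvec(s['tcp_rot']).as_matrix().round(3))
for n in('top','side'): cam(n,n+'1.png')
for n,(a,b) in(('top',(300,185)),('side',(270,110))):
    im=cv2.imread(f'pics/{n}1.png')[b:b+100,a:a+130];cv2.imwrite(f'pics/{n}1z.png',cv2.resize(im,None,fx=5,fy=5,interpolation=cv2.INTER_CUBIC))
E
```

```text
{'time': 0.1, 'q': array([-1.14688875e+00,  2.64700633e-01,  1.60523979e+00,  1.75019631e-05,
        1.27373041e+00, -3.68908484e-02]), 'joint_vel': array([ 1.03827821e-03, -1.78759688e-03, -3.26038315e-03, -5.50721727e-06,
        2.12077514e-04, -2.01885332e-03]), 'joint_torque': array([-6.87166921e-04, -5.16705573e+01, -3.68589735e+01, -1.70836092e-04,
        6.29018046e-03, -1.07447534e-05]), 'tool_pos': array([ 0.2998992 , -0.60402134,  0.25206985]), 'tcp_rot': array([ 1.96562371,  0.46321337, -1.96639758]), 'wrist_force': array([-0.61509699, -0.48830626,  0.32600125]), 'torque': array([-0.02990035,  0.01979824, -0.00090607]), 'width': 0.9962869581066041} [[-0.001  0.445 -0.896]
 [ 0.002 -0.896 -0.445]
 [-1.    -0.002 -0.   ]]
```

View pics/side1z.png

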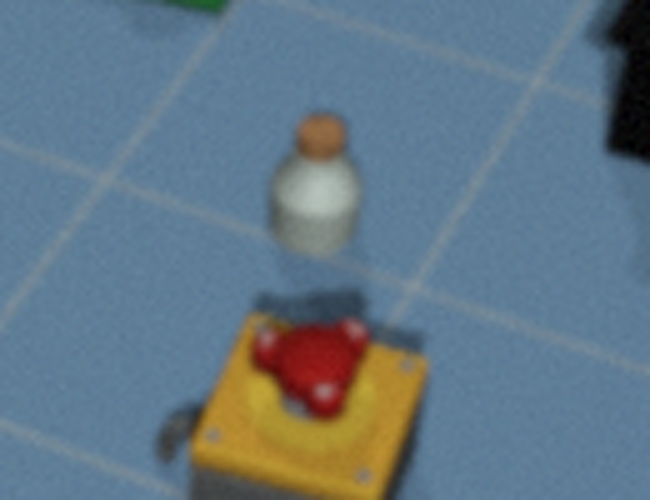

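View pics/top1.png

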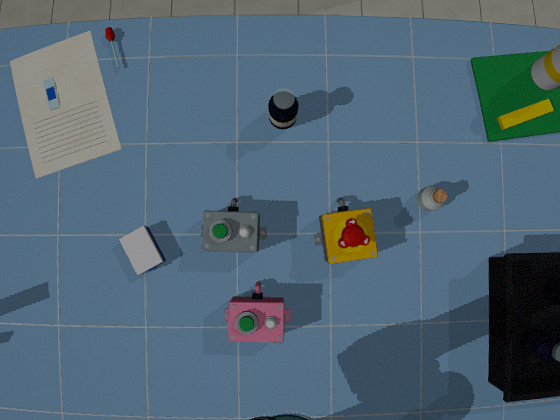

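The call was refused because every key must be present, and the pictures confirm nothing moved. I repeat it with all the keys.

Emit:
play_rows(deltas=[{"x": 48,"y": 118,"z": 0,"wx": 0,"wy": 0,"wz": 10,"fingers": 1},{"x": 70,"y": 177,"z": 0,"wx": 0,"wy": 0,"wz": 20,"fingers": 1},{"x": 95,"y": 236,"z": 0,"wx": 0,"wy": 0,"wz": 30,"fingers": 1},{"x": 120,"y": 295,"z": 0,"wx": 0,"wy": 0,"wz": 40,"fingers": 1},{"x": 145,"y": 354,"z": 0,"wx": 0,"wy": 0,"wz": 50,"fingers": 1},{"x": 170,"y": 414,"z": 0,"wx": 0,"wy": 0,"wz": 60,"fingers": 1},{"x": 192,"y": 474,"z": 0,"wx": 0,"wy": 0,"wz": 71,"fingers": 1},{"x": 192,"y": 474,"z": 0,"wx": 0,"wy": 0,"wz": 71,"fingers": 1},{"x": 192,"y": 474,"z": 0,"wx": 0,"wy": 0,"wz": 71,"fingers": 1},{"x": 192,"y": 474,"z": -60,"wx": 0,"wy": 0,"wz": 71,"fingers": 1},{"x": 192,"y": 474,"z": -80,"wx": 0,"wy": 0,"wz": 71,"fingers": 1},{"x": 192,"y": 474,"z": -80,"wx": 0,"wy": 0,"wz": 71,"fingers": 1},{"x": 192,"y": 474,"z": -80,"wx": 0,"wy": 0,"wz": 71,"fingers": 1}])

```text
time: 1.82
tool_pos: [0.4928, -0.1315, 0.1744]
tcp_rot: [1.114, 1.265, -1.113]
wrist_force: [-0.3, 0.3, -0.6]
width: 0.002
```

```bash
python3 - <<'E'
from h import *
from scipy.spatial.transform import Rotation as R
s=monitor.read_state();print(s,R.from_rotvec(s['tcp_rot']).as_matrix().round(3))
for n in('top','side'): cam(n,n+'2.png')
for n,(a,b) in(('top',(300,185)),('side',(270,110))):
    im=cv2.imread(f'pics/{n}2.png')[b:b+100,a:a+130];cv2.imwrite(f'pics/{n}2z.png',cv2.resize(im,None,fx=5,fy=5,interpolation=cv2.INTER_CUBIC))
E
```

```text
{'time': 1.825, 'q': array([-3.09440338e-01,  1.52162631e-02,  2.03737612e+00, -2.77405772e-04,
        1.08723788e+00, -4.37637530e-01]), 'joint_vel': array([ 0.00239376, -0.01205396, -0.01735017,  0.00253868, -0.00201891,
        0.00020456]), 'joint_torque': array([ 6.00137631e-02, -3.39658999e+01, -3.29819477e+01, -7.70662682e-04,
        5.93259581e-02, -2.44634444e-03]), 'tool_pos': array([ 0.49282285, -0.13150301,  0.17443966]), 'tcp_rot': array([ 1.11426466,  1.26537592, -1.11345439]), 'wrist_force': array([-0.26337523,  0.33991222, -0.59791883]), 'torque': array([-0.01768608, -0.04181066,  0.04715072]), 'width': 0.0023762888600526977} [[ 0.002  0.992  0.128]
 [-0.001  0.128 -0.992]
 [-1.     0.001  0.001]]
```

View pics/side2z.png

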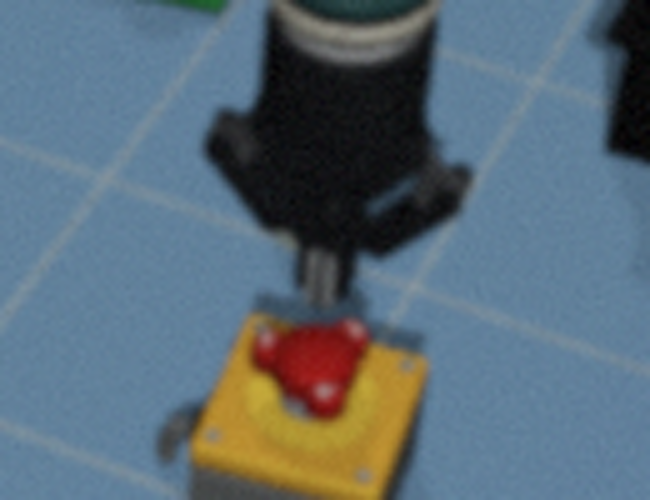

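View pics/top2.png

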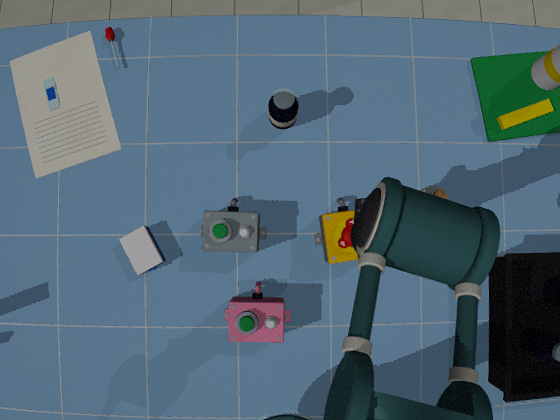

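```bash
python3 - <<'E'
from h import *
c=dict(np.load('last_side.npz'))
s=monitor.read_state();t=s['tool_pos'];ang=np.radians(7.4)
v,u=np.mgrid[100:200,290:380];uv=np.c_[u.ravel(),v.ravel()];p=pts(c,uv)-t
a=p[:,0]*np.cos(ang)+p[:,1]*np.sin(ang);b=-p[:,0]*np.sin(ang)+p[:,1]*np.cos(ang)
m=(p[:,2]>-.04)&(np.abs(a)<.09)&(np.abs(b)<.06)
for lo in np.arange(-.03,.1,.005):
    k=m&(p[:,2]>=lo)&(p[:,2]<lo+.005)
    if k.sum()>2: print(round(lo,3),k.sum(),'a',np.percentile(a[k],[2,98]).round(3),'b',np.percentile(b[k],[2,98]).round(3))
E
```

```text
-0.02 8 a [-0.01   0.006] b [0.002 0.008]
-0.015 15 a [-0.01   0.012] b [0.001 0.011]
-0.01 16 a [-0.014  0.012] b [-0.005  0.01 ]
-0.005 19 a [-0.014  0.013] b [-0.003  0.01 ]
0.0 15 a [-0.013  0.011] b [-0.004  0.009]
0.005 18 a [-0.013  0.01 ] b [0.002 0.01 ]
0.01 14 a [-0.015  0.01 ] b [0.    0.009]
0.015 18 a [-0.011  0.015] b [-0.006  0.01 ]
0.02 23 a [-0.023  0.018] b [-0.     0.011]
0.025 50 a [-0.031  0.03 ] b [-0.01   0.012]
0.03 71 a [-0.034  0.035] b [-0.013  0.012]
0.035 65 a [-0.039  0.034] b [-0.013  0.012]
0.04 43 a [-0.042  0.041] b [-0.012  0.014]
0.045 46 a [-0.046  0.046] b [-0.012  0.016]
0.05 69 a [-0.05   0.051] b [-0.008  0.017]
0.055 61 a [-0.052  0.055] b [-0.006  0.017]
0.06 62 a [-0.057  0.053] b [0.    0.016]
0.065 98 a [-0.062  0.058] b [-0.008  0.016]
0.07 119 a [-0.061  0.059] b [-0.013  0.017]
0.075 80 a [-0.053  0.051] b [-0.007  0.018]
0.08 77 a [-0.045  0.045] b [-0.006  0.018]
0.085 57 a [-0.042  0.04 ] b [-0.006  0.02 ]
0.09 32 a [-0.042  0.038] b [-0.008  0.01 ]
0.095 20 a [-0.039  0.036] b [-0.007  0.011]
```

Emit:
play_rows(deltas=[{"x": -1,"y": 1,"z": -15,"wx": 0,"wy": 0,"wz": 0,"fingers": 1},{"x": -1,"y": 1,"z": -30,"wx": 0,"wy": 0,"wz": 0,"fingers": 1},{"x": -1,"y": 1,"z": -34,"wx": 0,"wy": 0,"wz": 0,"fingers": 1},{"x": -1,"y": 1,"z": -36,"wx": 0,"wy": 0,"wz": 0,"fingers": 1},{"x": -1,"y": 1,"z": -38,"wx": 0,"wy": 0,"wz": 0,"fingers": 1},{"x": -1,"y": 1,"z": -40,"wx": 0,"wy": 0,"wz": 0,"fingers": 1}])

```text
time: 2.68
tool_pos: [0.491, -0.1295, 0.1328]
tcp_rot: [1.113, 1.268, -1.114]
wrist_force: [-0.1, -0.2, 0.4]
width: -0.001
```

Emit:
play_rows(deltas=[{"x": 0,"y": 0,"z": -1,"wx": 0,"wy": 0,"wz": 0,"fingers": 1},{"x": 0,"y": 0,"z": -2,"wx": 0,"wy": 0,"wz": 0,"fingers": 1},{"x": 0,"y": 0,"z": -3,"wx": 0,"wy": 0,"wz": 0,"fingers": 1}])

```text
time: 3.05
tool_pos: [0.4912, -0.1296, 0.1306]
tcp_rot: [1.114, 1.268, -1.114]
wrist_force: [-2.4, 1.0, 7.2]
width: -0.002
```

Emit:
play_rows(deltas=[{"x": 0,"y": 0,"z": -1,"wx": 0,"wy": 0,"wz": 0,"fingers": 1},{"x": 0,"y": 0,"z": 20,"wx": 0,"wy": 0,"wz": 0,"fingers": 1},{"x": 0,"y": 0,"z": 35,"wx": 0,"wy": 0,"wz": 0,"fingers": 1},{"x": 36,"y": 32,"z": 35,"wx": 0,"wy": 0,"wz": 0,"fingers": 1},{"x": 36,"y": 32,"z": 35,"wx": 0,"wy": 0,"wz": 0,"fingers": 1},{"x": 36,"y": 32,"z": 35,"wx": 0,"wy": 0,"wz": 0,"fingers": 1}])

```text
time: 3.8
tool_pos: [0.5267, -0.0975, 0.165]
tcp_rot: [1.112, 1.269, -1.114]
wrist_force: [1.2, 0.5, -0.0]
width: -0.0
```

```bash
python3 - <<'E'
from h import *
s=monitor.read_state();print(s['tool_pos'],s['wrist_force'],s['q'])
for n in('top','side'): cam(n,n+'3.png')
for n,(a,b) in(('top',(300,185)),('side',(270,110))):
    im=cv2.imread(f'pics/{n}3.png')[b:b+100,a:a+130];cv2.imwrite(f'pics/{n}3z.png',cv2.resize(im,None,fx=5,fy=5,interpolation=cv2.INTER_CUBIC))
c=dict(np.load('last_side.npz'));hsv=cv2.cvtColor(c['frame'],cv2.COLOR_RGB2HSV);H,S,V=cv2.split(hsv)
red=(((H<8)|(H>172))&(S>150)&(V>60));red[:100]=0;red[:,:300]=0
v,u=np.nonzero(red);p=pts(c,np.c_[u,v]);print(len(v),u.mean(),v.mean(),np.percentile(p[:,2],[50,80,95]))
E
```

```text
[ 0.52673307 -0.09754944  0.16503429] [ 1.21561751  0.45926774 -0.00602667] [-2.29374623e-01  7.54975409e-02  1.99313980e+00 -4.60887890e-04
  1.07389078e+00 -3.59219141e-01]
238 332.00840336134456 184.30252100840337 [0.10508694 0.10853096 0.1108148 ]
```

View pics/side3z.png

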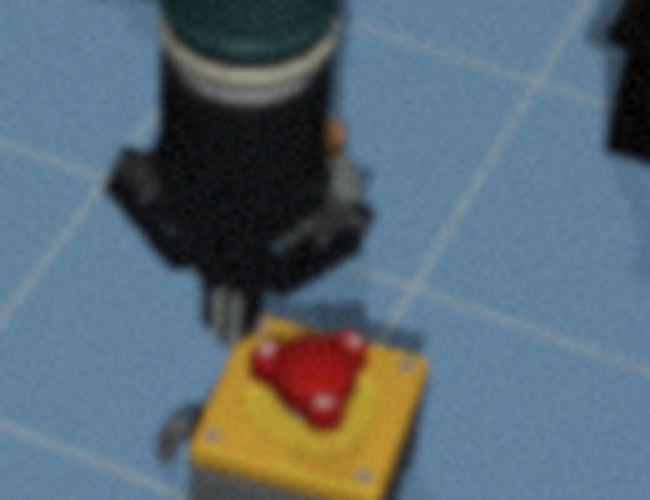

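View pics/top3z.png

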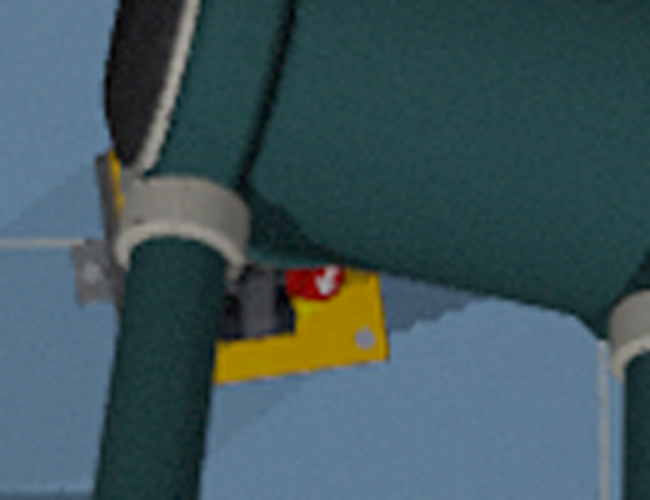

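The side view shows the head sitting about 8 mm lower, near (332,184), with depth z of about 0.109, so it's latched. Next I work out the twist arc.

```bash
python3 - <<'E'
import numpy as np
ax=np.array([.492,-.1303])*1e3;t0=7.4;cur=np.array([526.9,-97.5])
for d in range(0,56,5):
    t=np.radians(t0-d);c,s=np.cos(t),np.sin(t)
    print(d,(ax+np.array([c*40-s*22,s*40+c*22])-cur).round(1))
E
```

```text
0 [ 1.9 -5.8]
5 [ 4.1 -9.1]
10 [  6.1 -12.6]
15 [  7.7 -16.3]
20 [  8.9 -20.1]
25 [  9.9 -23.9]
30 [ 10.5 -27.9]
35 [ 10.7 -31.8]
40 [ 10.7 -35.8]
45 [ 10.2 -39.8]
50 [  9.4 -43.7]
55 [  8.3 -47.5]
```

Emit:
play_rows(deltas=[{"x": 0,"y": 0,"z": -25,"wx": 0,"wy": 0,"wz": 0,"fingers": 1},{"x": 0,"y": 0,"z": -45,"wx": 0,"wy": 0,"wz": 0,"fingers": 1},{"x": 0,"y": 0,"z": -55,"wx": 0,"wy": 0,"wz": 0,"fingers": 1},{"x": 0,"y": 0,"z": -55,"wx": 0,"wy": 0,"wz": 0,"fingers": 1}])

```text
time: 4.4
tool_pos: [0.5262, -0.0978, 0.1095]
tcp_rot: [1.113, 1.269, -1.115]
wrist_force: [0.3, -0.2, 1.2]
width: -0.001
```

Emit:
play_rows(deltas=[{"x": 2,"y": -6,"z": 0,"wx": 0,"wy": 0,"wz": 0,"fingers": 1},{"x": 4,"y": -9,"z": 0,"wx": 0,"wy": 0,"wz": -5,"fingers": 1},{"x": 6,"y": -13,"z": 0,"wx": 0,"wy": 0,"wz": -10,"fingers": 1},{"x": 8,"y": -16,"z": 0,"wx": 0,"wy": 0,"wz": -15,"fingers": 1},{"x": 9,"y": -20,"z": 0,"wx": 0,"wy": 0,"wz": -20,"fingers": 1},{"x": 9,"y": -20,"z": 0,"wx": 0,"wy": 0,"wz": -20,"fingers": 1}])

```text
time: 5.15
tool_pos: [0.5372, -0.1178, 0.1114]
tcp_rot: [1.371, 1.096, -1.367]
wrist_force: [1.9, 2.9, 1.8]
width: -0.0
```

Emit:
play_rows(deltas=[{"x": 1,"y": -4,"z": 0,"wx": 0,"wy": 0,"wz": -5,"fingers": 1},{"x": 1,"y": -8,"z": 0,"wx": 0,"wy": 0,"wz": -10,"fingers": 1},{"x": 1,"y": -12,"z": 0,"wx": 0,"wy": 0,"wz": -15,"fingers": 1},{"x": 1,"y": -16,"z": 0,"wx": 0,"wy": 0,"wz": -20,"fingers": 1},{"x": 1,"y": -20,"z": 0,"wx": 0,"wy": 0,"wz": -25,"fingers": 1}])

```text
time: 5.78
tool_pos: [0.5394, -0.1377, 0.1123]
tcp_rot: [1.678, 0.82, -1.67]
wrist_force: [2.2, 2.6, 1.8]
width: -0.0
```

```bash
cat > chk.py <<'E'
from h import *
import sys
k=sys.argv[1]
s=monitor.read_state();print(s['tool_pos'],s['wrist_force'],s['time'])
c=cam('side',f'side{k}.png')
im=cv2.imread(f'pics/side{k}.png')[110:210,270:400];cv2.imwrite(f'pics/side{k}z.png',cv2.resize(im,None,fx=5,fy=5,interpolation=cv2.INTER_CUBIC))
hsv=cv2.cvtColor(c['frame'],cv2.COLOR_RGB2HSV);H,S,V=cv2.split(hsv)
red=(((H<8)|(H>172))&(S>150)&(V>60));red[:100]=0;red[:,:300]=0
v,u=np.nonzero(red);p=pts(c,np.c_[u,v]);print(len(v),u.mean(),v.mean(),np.percentile(p[:,2],[50,80,95]))
E
python3 chk.py 4
```

```text
[ 0.53941908 -0.13769413  0.11225724] [2.23685918 2.61960025 1.78905871] 5.775
239 332.64853556485355 183.48535564853557 [0.10793329 0.11157545 0.11398747]
```

View pics/side4z.png

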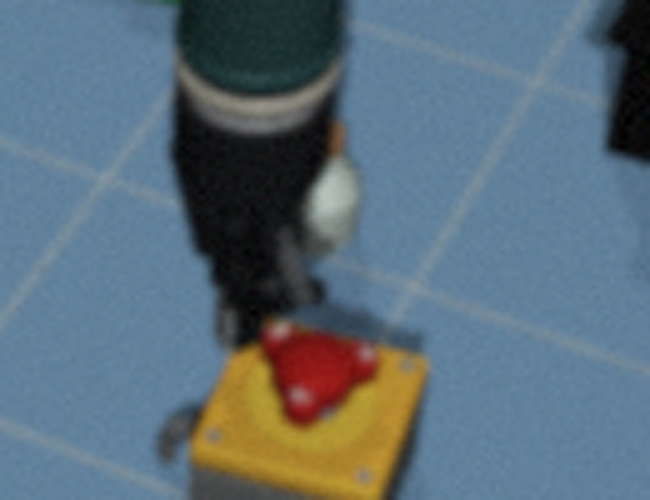

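The head has turned about 28° and risen about 3 mm along the cam, with the finger still pressing on the lobe near (270,335) in the zoom. I carry on twisting.

Emit:
play_rows(deltas=[{"x": -1,"y": -4,"z": 0,"wx": 0,"wy": 0,"wz": -5,"fingers": 1},{"x": -3,"y": -8,"z": 0,"wx": 0,"wy": 0,"wz": -10,"fingers": 1},{"x": -4,"y": -11,"z": 0,"wx": 0,"wy": 0,"wz": -15,"fingers": 1},{"x": -4,"y": -11,"z": 0,"wx": 0,"wy": 0,"wz": -15,"fingers": 1}])

```text
time: 6.32
tool_pos: [0.5358, -0.1494, 0.1123]
tcp_rot: [1.848, 0.623, -1.838]
wrist_force: [5.7, -0.7, 3.5]
width: 0.001
```

```bash
python3 chk.py 5
```

```text
[ 0.53583079 -0.14944441  0.11232674] [ 5.65028612 -0.66473646  3.51183461] 6.325
247 332.7773279352227 183.23076923076923 [0.11025184 0.11292158 0.1153971 ]
```

View pics/side5z.png

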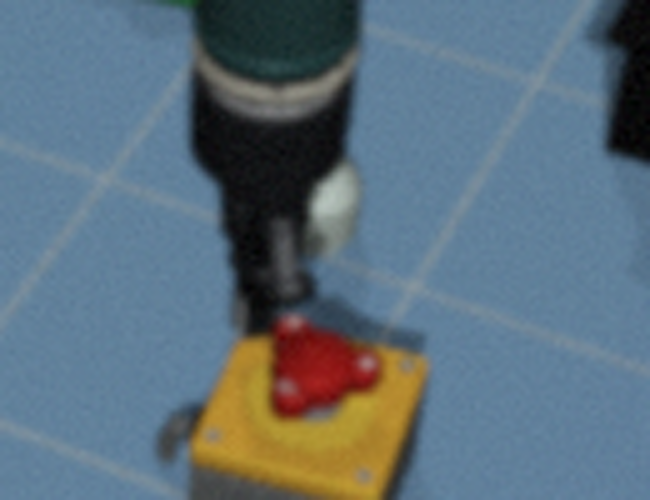

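```bash
python3 - <<'E'
from h import *
from scipy.spatial.transform import Rotation as R
s=monitor.read_state();M=R.from_rotvec(s['tcp_rot']).as_matrix();print('yaw',np.degrees(np.arctan2(M[1,1],M[0,1])),s['joint_torque'])
c=dict(np.load('last_side.npz'))
uv=np.array([[292,325],[366,363],[288,388]])/5-.4+np.array([270,110])
for z in(.104,.107,.111):
    l=onz(c,uv,z);m=l.mean(0);d=l-m;print(z,m.round(4),np.degrees(np.arctan2(d[:,1],d[:,0])).round(1),np.linalg.norm(d,axis=1).round(4))
E
```

```text
yaw -52.411386632404856 [-1.02542996e+00 -3.87888837e+01 -2.69394654e+01 -5.78617416e-01
  1.71429198e+00  9.12648509e-03]
0.104 [ 0.4955 -0.1364  0.104 ] [ -38.2 -160.1   80.8] [0.0255 0.0256 0.0248]
0.107 [ 0.4946 -0.1338  0.107 ] [ -38.2 -160.1   80.8] [0.0255 0.0255 0.0247]
0.111 [ 0.4933 -0.1303  0.111 ] [ -38.2 -160.1   80.8] [0.0253 0.0254 0.0246]
```

The lobe angles give about 46° of twist, and the geometry fits the head being out (lobe tops at 0.111). I back the finger off and check.

Emit:
play_rows(deltas=[{"x": 6,"y": 3,"z": 0,"wx": 0,"wy": 0,"wz": 0,"fingers": 1},{"x": 12,"y": 8,"z": 0,"wx": 0,"wy": 0,"wz": 0,"fingers": 1},{"x": 24,"y": 20,"z": 0,"wx": 0,"wy": 0,"wz": 0,"fingers": 1},{"x": 28,"y": 24,"z": 30,"wx": 0,"wy": 0,"wz": 0,"fingers": 1},{"x": 28,"y": 24,"z": 60,"wx": 0,"wy": 0,"wz": 0,"fingers": 1},{"x": 28,"y": 24,"z": 60,"wx": 0,"wy": 0,"wz": 0,"fingers": 1}])

```text
time: 7.12
tool_pos: [0.5635, -0.1243, 0.1728]
tcp_rot: [1.848, 0.623, -1.84]
wrist_force: [0.9, -0.4, 0.3]
width: -0.0
```

```bash
python3 chk.py 6; python3 - <<'E'
from h import *
a=cv2.imread('pics/side0.png')
b=cv2.imread('pics/side6.png')
def f(im):
    H,S,V=cv2.split(cv2.cvtColor(im,cv2.COLOR_BGR2HSV));m=((H<8)|(H>172))&(S>150)&(V>60);m[:100]=0;m[:,:300]=0;v,u=np.nonzero(m);return len(u),u.mean(),v.mean(),v.min(),v.max()
print(f(a),f(b),f(cv2.imread('pics/side3.png')))
E
```

```text
[ 0.56345501 -0.12428146  0.17279267] [ 0.89681072 -0.43479281  0.25690818] 7.125
241 332.1286307053942 182.20746887966806 [0.11341057 0.11713772 0.11955157]
(242, np.float64(332.1115702479339), np.float64(182.1900826446281), np.int64(175), np.int64(192)) (241, np.float64(332.1286307053942), np.float64(182.20746887966806), np.int64(175), np.int64(192)) (238, np.float64(332.00840336134456), np.float64(184.30252100840337), np.int64(177), np.int64(194))
```

View pics/side6z.png

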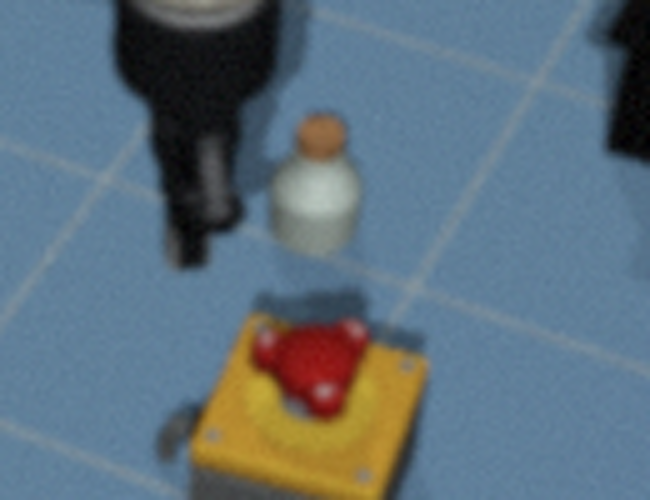

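The head at zoom (315,360) is out and turned back, and its red mask matches the starting one to 0.02 px. Next is the green button.

Emit:
play_rows(deltas=[{"x": -15,"y": 55,"z": 10,"wx": 0,"wy": 0,"wz": 10,"fingers": 1},{"x": -30,"y": 110,"z": 10,"wx": 0,"wy": 0,"wz": 20,"fingers": 1},{"x": -45,"y": 165,"z": 10,"wx": 0,"wy": 0,"wz": 30,"fingers": 1},{"x": -60,"y": 220,"z": 10,"wx": 0,"wy": 0,"wz": 40,"fingers": 1},{"x": -60,"y": 249,"z": 0,"wx": 0,"wy": 0,"wz": 50,"fingers": 1},{"x": -60,"y": 249,"z": -20,"wx": 0,"wy": 0,"wz": 52,"fingers": 1},{"x": -60,"y": 249,"z": -45,"wx": 0,"wy": 0,"wz": 52,"fingers": 1},{"x": -60,"y": 249,"z": -45,"wx": 0,"wy": 0,"wz": 52,"fingers": 1},{"x": -60,"y": 249,"z": -45,"wx": 0,"wy": 0,"wz": 52,"fingers": 1}])

```text
time: 8.3
tool_pos: [0.5008, 0.1244, 0.1249]
tcp_rot: [1.216, 1.205, -1.218]
wrist_force: [0.4, 0.4, -0.0]
width: 0.003
```

```bash
python3 - <<'E'
from h import *
cam('side','side7.png')
im=cv2.imread('pics/side7.png')[190:310,220:350];cv2.imwrite('pics/side7z.png',cv2.resize(im,None,fx=5,fy=5,interpolation=cv2.INTER_CUBIC))
E
```

```text
(no output)
```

View pics/side7z.png

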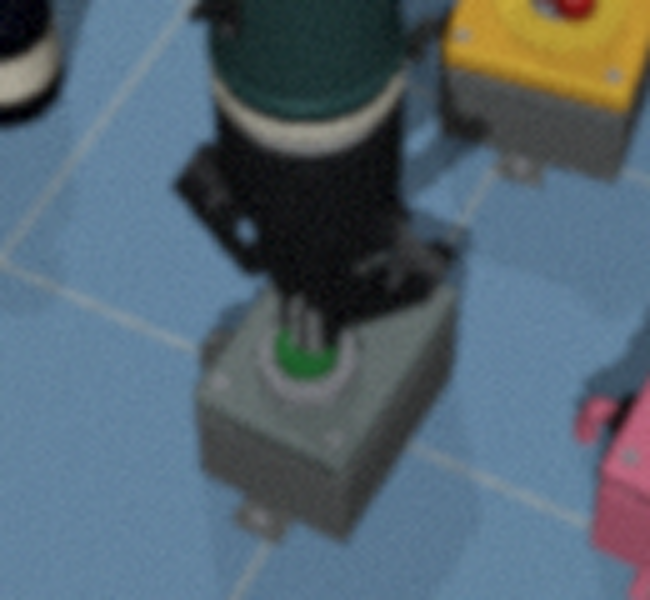

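The fingertip stands over the green button at about (305,345) in the zoom. I shift x by +3 and press.

Emit:
play_rows(deltas=[{"x": 3,"y": 0,"z": -4,"wx": 0,"wy": 0,"wz": 0,"fingers": 1},{"x": 3,"y": 0,"z": -7,"wx": 0,"wy": 0,"wz": 0,"fingers": 1},{"x": 3,"y": 0,"z": -10,"wx": 0,"wy": 0,"wz": 0,"fingers": 1},{"x": 3,"y": 0,"z": -12,"wx": 0,"wy": 0,"wz": 0,"fingers": 1},{"x": 3,"y": 0,"z": -13,"wx": 0,"wy": 0,"wz": 0,"fingers": 1},{"x": 3,"y": 0,"z": -13,"wx": 0,"wy": 0,"wz": 0,"fingers": 1}])

```text
time: 9.1
tool_pos: [0.505, 0.1244, 0.1131]
tcp_rot: [1.218, 1.203, -1.215]
wrist_force: [0.7, -1.1, 4.8]
width: 0.001
```

Emit:
play_rows(deltas=[{"x": 0,"y": 0,"z": -1,"wx": 0,"wy": 0,"wz": 0,"fingers": 1},{"x": 0,"y": 0,"z": -2,"wx": 0,"wy": 0,"wz": 0,"fingers": 1},{"x": 0,"y": 0,"z": -3,"wx": 0,"wy": 0,"wz": 0,"fingers": 1},{"x": 0,"y": 0,"z": -3,"wx": 0,"wy": 0,"wz": 0,"fingers": 1}])

```text
time: 9.6
tool_pos: [0.5051, 0.1244, 0.1127]
tcp_rot: [1.217, 1.203, -1.216]
wrist_force: [-5.9, -2.6, 22.0]
width: -0.002
```

The tip is at z = 0.0907 with 22 N, so it's against the stop. I retreat and check.

Emit:
play_rows(deltas=[{"x": 0,"y": 0,"z": 10,"wx": 0,"wy": 0,"wz": 0,"fingers": 1},{"x": 0,"y": 0,"z": 40,"wx": 0,"wy": 0,"wz": 0,"fingers": 1},{"x": 0,"y": 0,"z": 80,"wx": 0,"wy": 0,"wz": 0,"fingers": 1},{"x": 0,"y": 0,"z": 120,"wx": 0,"wy": 0,"wz": 0,"fingers": 1},{"x": 0,"y": 0,"z": 120,"wx": 0,"wy": 0,"wz": 0,"fingers": 1},{"x": 0,"y": 0,"z": 120,"wx": 0,"wy": 0,"wz": 0,"fingers": 1}])

```text
time: 10.35
tool_pos: [0.5032, 0.1243, 0.2281]
tcp_rot: [1.216, 1.206, -1.218]
wrist_force: [-0.0, -0.2, -0.5]
width: 0.003
```

```bash
python3 chk.py 8; python3 - <<'E'
from h import *
for k in (0,8):
    im=cv2.imread(f'pics/side{k}.png');H,S,V=cv2.split(cv2.cvtColor(im,cv2.COLOR_BGR2HSV))
    m=(H>45)&(H<80)&(S>120)&(V>40);m[:240]=0;m[:,320:]=0;v,u=np.nonzero(m);print(len(u),u.mean(),v.mean())
E
```

```text
[0.50321726 0.1243099  0.22813134] [-0.03472455 -0.24274812 -0.46120996] 10.35
242 332.1487603305785 182.17355371900825 [0.11395346 0.11683467 0.11928887]
104 280.8942307692308 259.02884615384613
105 280.9238095238095 258.9809523809524
```

View pics/side8.png

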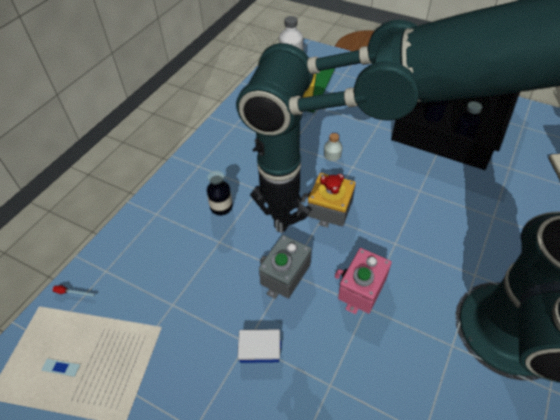

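Both buttons are out: red near (332,182) and green near (281,259), both as at the start. The bottle, flask and slide box haven't moved, and the gripper is clear.

```bash
python3 -c "
from h import *
print(finish_job())"
```

```text
the job is handed in; nothing more can be done
None
```

The emergency stop check is done and handed in, in the order asked, with closed fingertips only and about 10.4 s of robot time used.

- **Red button down:** I pressed the head until it latched. In the side view it then sat about 8 mm lower.
- **Red button released:** I pushed one lobe clockwise to about 46° (0.8 rad), and the head sprang out. Once the finger backed off, it turned back to rest and its image matched the starting one to within 0.05 px.
- **Green button:** I then pushed it to its stop. The fingertip reached 91 mm above the bench at 22 N, and the button sprang back out with its image as at the start.
- **Surroundings:** In the last picture the bottle, flask and slide box look unmoved; I judged that by eye. The gripper stood clear with no contact force.

Two things did not go cleanly. The first move call was refused for missing keys, so nothing moved. During the twist the finger was pushed about 2 mm outward, and with the finger still against the head at full twist, the depth reading gave only about 5 mm of rise, while the lobe positions already matched it fully out. The check after backing off settled that.

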